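Hold the block against the sprung stop while it is screwed down

TASK

I am about to screw the blue block down, so be my third hand: first turn the dial on the grey screwdriver controller until its white pointer is on the green mark. Then stand the block on the fixture's base plate between the two white lines, its two screw holes side by side along the stop, and push it square against the sprung stop until the red index is in the green field (about 11 N), never ramming the stop to the end of its travel. Finish while still holding the block there with that steady push, and leave the other parts on the bench where they are.

Things in the scene. Friction and masses are not known exactly. Their poses are not given: they have to be found in the camera images.
- block_centre (a point): centre of the loose blue metal block, 40 mm (its x) by 50 mm (its y) by 40 mm high, about 0.2 kg, upright on the grey worktop at the start (the worktop lies 2.5 mm lower than the black mat, so the centre is at z = 0.0175). Two vertical screw holes lie 26 mm apart along its y axis. Its two 40 mm wide ends (at +-25 mm along y) are free to grip; either 50 mm wide long side (at +-20 mm along x) may go against the stop
- fixture: fixture: dark grey base plate 8 mm thick, from x = -70 to +85 mm and y = +-50 mm about the origin, which lies on the grey worktop (z = -0.0025). Its x axis is the way to push the block. White lines along x at y = +-33 mm bound the block's place (block centre near y = 0, 28 mm above the origin when it stands on the plate). Grey stop housing at x = +55 to +85 mm, 70 mm wide, 48 mm high; before it the plate is bare
- stop_face (a point): centre of the stop's flat steel face (56 mm wide, 30 mm high, from 11 to 41 mm above the worktop); at rest it lies at x = +25 mm, y = 0, 26 mm up in the fixture's frame, and it moves to +x when pushed
- stop (a joint): how far the stop is pushed in, m: 0 at rest, 0.020 at the end of its travel. Its spring gives 1.0 N per mm (0.011 means 11 N) and pushes back when let go. A red index on an arm over the housing moves with it; the green field on the housing top spans 0.008 to 0.014
- dial (a joint): angle of the torque dial, rad, growing clockwise seen from above; 0 when its pointer lies along the controller's +x axis; turns from -2.1 to +2.1 and stays where it is left (friction about 0.04 N m). At the start the pointer stands 0.5 to 1.45 rad anticlockwise of the mark
- dial_grip (a point): point on the dial's vertical axis at half the height of its black bar grip (36 mm long, 11 mm thick, 30 mm high, from 15 mm below to 15 mm above this point, on a round 37 mm skirt 6 mm thick; this point is 60.5 mm above the black mat). Its x axis points along the bar to the white pointer end
- dial_pointer (a point): white pointer end of the dial's bar, 19 mm from the dial's axis, at the same height as dial_grip
- dial_mark: green mark on the dial's scale. Origin on the dial's axis at the controller's top; its x axis points from the dial's axis to the mark, which lies 23 to 34 mm out. The dial is right when the pointer lies along this axis within about 0.12 rad
- dial_box: fixed grey screwdriver controller, 110 mm (x) by 90 mm (y) by 39 mm high, dial in the middle of its top. Origin on the bench under its centre
- bush_long: loose steel bush, 26 mm diameter, 45 mm high, standing; leave alone. Origin at its underside
- ring_steel: loose steel ring, 36 mm diameter, 12 mm high; leave alone. Origin at its underside
- bush_flanged: loose flanged bush, 30 mm diameter, 28 mm high; leave alone. Origin at its underside
- plug_gauge: loose plug gauge, 122 mm long along its y, 22 mm wide, 15 mm high; leave alone. Origin at its underside
- tweezers: loose steel tweezers, 120 mm long along y, 16 mm wide and high; leave alone. Origin at its underside

How it is judged:
By the outcome, as a careful person would: the job done as asked, in the order asked, and still so for the second after the job is handed in, while the arm keeps its last pose, push and grip.
It also fails if it takes over 59 s, if anything falls off the work surface, if the arm or the gripper's body presses on something with over 40 N, if the wrist force passes 120 N, or if a joint passes its speed limit or range.

ROBOT

A 6-joint arm with a two-finger parallel gripper is mounted at the origin on a cart in front of the work surface, level with it; the furniture and walls round the work are solid. World frame = base frame: x ahead of the robot, y to its left, z up, the work surface at z = 0. Lengths are in m, angles in rad, forces in N, time in s.
With the tool pointing down it reaches from about 0.375 to 0.975 m from the base axis. Payload 3.8 kg.
Tool frame: the origin (TCP) lies on the centre line of the jaws, within the pads' length; the fingertips stand 22 mm ahead of it and the grasp point (between the pads) lies 3 mm ahead of it; x points along the fingers, y is the direction in which the jaws open and shut, and the axes are right-handed (so a half turn about x gives the same grasp; the last joint's range is limited). The gripper opens to 85 mm and grips with 20 to 120 N. Pads are 22 mm wide; open, the fingers measure 114 mm over their backs; the gripper's body (76 mm by 85 mm) begins 54 mm behind the grasp point. The pads swing forward as they close: fully open they stand 13 mm farther back than shut.
Start: joints at [1.267, 0.264, 1.604, -0, 1.274, -0.037], TCP at [0.178, 0.651, 0.253] pointing down, gripper open.
Joint ranges: [-2.63, 2.63], [-0.94, 2.18], [0.31, 2.57], [-1.31, 4.45], [0, 2.66], [-2.55, 2.55]. Speed limits (rad/s): [2.57, 2.57, 3.14, 3.14, 3.14, 3.14].

INTERFACE

Orientations are given as a rotation vector (axis times angle).
In Python, from workcell import monitor, eyes, finish_job gives the robot as it stands. The module is installed in compiled form; this text tells all that it offers.
- The arm moves only by the tool play_rows, never from a script. Its argument "deltas" is a list of rows, each an object of numbers: "wx", "wy", "wz": the turn, a rotation vector about the world's x, y, z in degrees; "x", "y", "z": the shift along the world's x, y, z in mm; "fingers": the closure, from -1 (fully open) to 1 (shut), so that 0 is half open. A call has 1 to 20 rows; each row is the pose to reach, as a shift and turn from the pose commanded when the call began; what a row does not reach only later rows make up. A row lasts 1/8 s, in which the tool goes at most 62.5 mm and 10.7 degrees, less where a joint would pass 70% of its speed; a pose out of reach is approached as far as the arm can. A call with a gripper value outside its range is refused whole. The fingers move at their own pace and stop on an object; "grip_force" is the grip in N (left out, the last holds). Time passes only in rows, so rows that repeat a pose let the fingers close. It gives the time, the measured TCP pose, the force and the opening at its end, in the units of the state.
- monitor.read_state(): the state, without advancing time (a new reading comes with each control period).
- eyes.read_camera(name): name is "scene" or "top" or "wrist"; returns a dict with "frame" (480x640x3 uint8, red, green, blue), "depth" (480x640 float32, m along the optical axis (not along the pixel's ray), 0 where there is no reading), "K" (3x3 intrinsics, pixels), "view" (4x4, takes a point from world to camera coordinates); the wrist camera has in their place "tool_from_camera" (4x4, takes a point from camera to tool coordinates, whose origin is the TCP and whose axes are the tool frame's). Camera axes: x right, y down, z forward; pixel columns grow to the right and rows downward; lengths in m; the calibration is good to about 2 mm. The wrist camera is an equidistant fisheye: a pixel r from the principal point sees the ray r / f radians off the axis. A picture is of the moment at which its call begins: read the wrist's pose just before it.
- finish_job(): hands the job in, once; it reports no verdict.
The state is a dict: "time": time; "q": joint angles; "joint_vel": joint speeds; "joint_torque": joint torques, N m; "tool_pos": TCP position; "tcp_rot": TCP orientation; "wrist_force": force on the tool from outside, world axes, zero at the start; "torque": the same for the moment, N m; "width": opening from 0.0 (shut) to 1.0 (fully open).
Only numpy, scipy, OpenCV 4.12 (cv2) and the standard library are available. Lean on these libraries where they do the work, as an engineer would, in place of code of your own. Each camera call takes 0.05 s, during which the arm holds its last target.

## Working session

There is one attempt and no reset: what is moved stays moved. The work goes in short steps, Python scripts to look and compute and a tool call to move; the robot and the scene stay as the last step left them, time stands still between calls to the robot, and variables do not carry over. Pictures are saved under pics/ and viewed, and the job is handed in when it is done.

Besides the shell and the picture viewer there is one more tool, called after "Call:" as name(argument=value, ...), one argument or row to a line, values as JSON. play_rows: Moves the arm, as the interface text tells. Its arguments: {"type":"object","properties":{"deltas":{"type":"array"},"grip_force":{"type":"number"}},"required":["deltas"]}

```bash
mkdir -p pics; cat > h.py <<'E'
import numpy as np, cv2
from workcell import monitor, eyes
def snap(name,fn):
    s=monitor.read_state(); c=eyes.read_camera(name)
    np.savez(''+fn+'.npz',**c,tp=s['tool_pos'],tr=s['tcp_rot'])
    cv2.imwrite('pics/'+fn+'.png',c['frame'][:,:,::-1]); return c
def ray(c,u,v,z):
    K=c['K'];V=np.asarray(c['view']);R=V[:3,:3];t=V[:3,3]
    o=-R.T@t; d=R.T@np.array([(u-K[0,2])/K[0,0],(v-K[1,2])/K[1,1],1])
    return o+d*(z-o[2])/d[2]
def proj(c,p):
    V=np.asarray(c['view']);q=V[:3,:3]@np.asarray(p)+V[:3,3];w=c['K']@q
    return w[:2]/w[2]
E
python3 - <<'E'
from h import *
print(monitor.read_state())
for n in('scene','top','wrist'):
    c=snap(n,n+'0');print(n,c['K'],c.get('view',c.get('tool_from_camera')))
E
```

```text
{'time': 0.0, 'q': array([ 1.26707970e+00,  2.64779112e-01,  1.60534597e+00, -1.67536215e-05,
        1.27370242e+00, -3.69255110e-02]), 'joint_vel': array([-0.00054632,  0.00021271,  0.00039947, -0.0003744 , -0.0013555 ,
        0.00105624]), 'joint_torque': array([ 2.17163150e-03, -5.15114272e+01, -3.67310071e+01,  3.03409779e-04,
        1.27075537e-02,  8.78327651e-07]), 'tool_pos': array([0.17777851, 0.6504746 , 0.25195961]), 'tcp_rot': array([ 0.20769519,  1.56099481, -0.21116775]), 'wrist_force': array([-0.38078287, -0.38946821,  0.52839702]), 'torque': array([-0.05587703,  0.00916516,  0.00848919]), 'width': 0.9965077258542961}
scene [[572.26936843   0.         314.27866568]
 [  0.         572.26936843 242.53065404]
 [  0.           0.           1.        ]] [[-0.80789777 -0.58913941 -0.01469514  0.40181804]
 [-0.4585731   0.64412073 -0.6122248   0.31559511]
 [ 0.3701512  -0.48787625 -0.79054719  0.80716606]
 [ 0.          0.          0.          1.        ]]
top [[577.62197748   0.         314.09692173]
 [  0.         577.62197748 238.449204  ]
 [  0.           0.           1.        ]] [[ 0.02854131 -0.99958501 -0.00389838 -0.07704004]
 [-0.98477041 -0.02744876 -0.17167938  0.53067442]
 [ 0.17150113  0.00873896 -0.98514516  1.24121633]
 [ 0.          0.          0.          1.        ]]
wrist [[371.64829954   0.         318.36489716]
 [  0.         371.64829954 237.97755164]
 [  0.           0.           1.        ]] [[ 1.80409130e-04 -2.65873515e-01  9.64007905e-01 -1.22910521e-01]
 [ 9.99999968e-01 -1.22510730e-04 -2.20933336e-04  1.91385420e-04]
 [ 1.76841635e-04  9.64007915e-01  2.65873484e-01 -6.67969256e-02]
 [ 0.00000000e+00  0.00000000e+00  0.00000000e+00  1.00000000e+00]]
```

View pics/scene0.png

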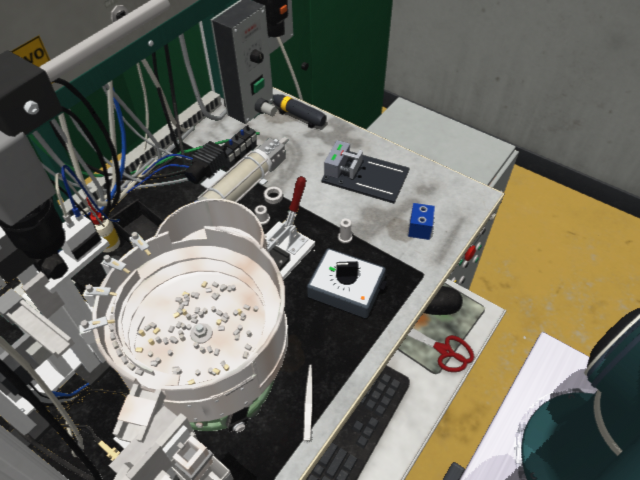

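View pics/top0.png

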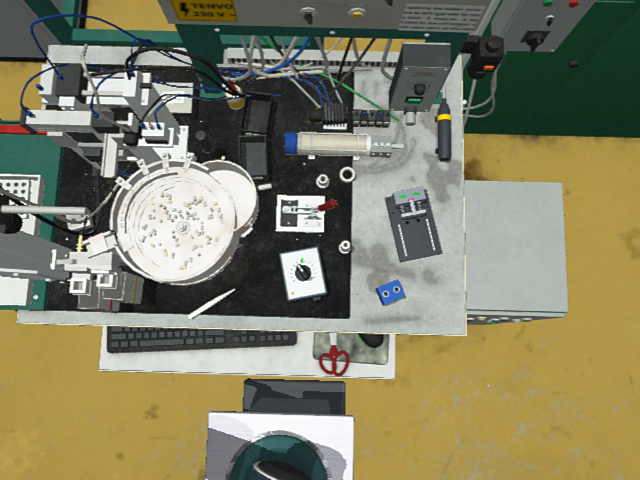

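View pics/wrist0.png

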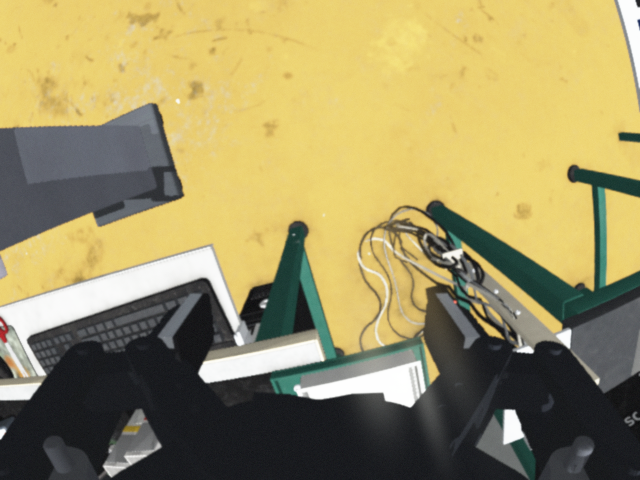

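The scene camera shows the controller (345,280), block (422,220) and fixture (365,175). In the top view the controller is at (303,273), the block at (391,292) and the fixture at (413,225). I'll zoom in on these.

```bash
python3 - <<'E'
from h import *
t=cv2.imread('pics/top0.png');s=cv2.imread('pics/scene0.png')
a=cv2.resize(t[180:310,270:450],(720,520),interpolation=cv2.INTER_CUBIC);cv2.imwrite('pics/tz.png',a)
a=cv2.resize(s[130:320,290:450],(672,798),interpolation=cv2.INTER_CUBIC)[:590];cv2.imwrite('pics/sz.png',cv2.resize(s[130:320,290:450],(500,594),interpolation=cv2.INTER_CUBIC))
c=dict(np.load('top0.npz'))
hsv=cv2.cvtColor(t,cv2.COLOR_BGR2HSV)
for n,lo,hi in(('blue',(105,120,60),(125,255,255)),('green',(50,120,80),(85,255,255))):
    m=cv2.inRange(hsv,lo,hi);m[:180]=0;m[310:]=0;m[:,:270]=0;m[:,450:]=0
    k,l,st,ce=cv2.connectedComponentsWithStats(m)
    for i in range(1,k):
        if st[i,4]>3: print(n,st[i],ce[i])
E
```

```text
blue [376 280  29  25 357] [389.91316527 291.77871148]
green [413 192   7   3  17] [415.94117647 193.11764706]
green [400 195   6   3  16] [402.25  195.875]
green [301 258   2   5  10] [301.5 260. ]
```

View pics/tz.png

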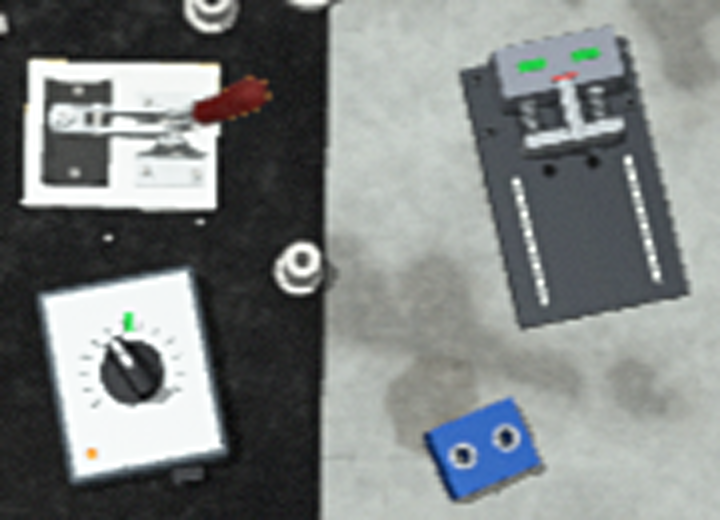

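View pics/sz.png

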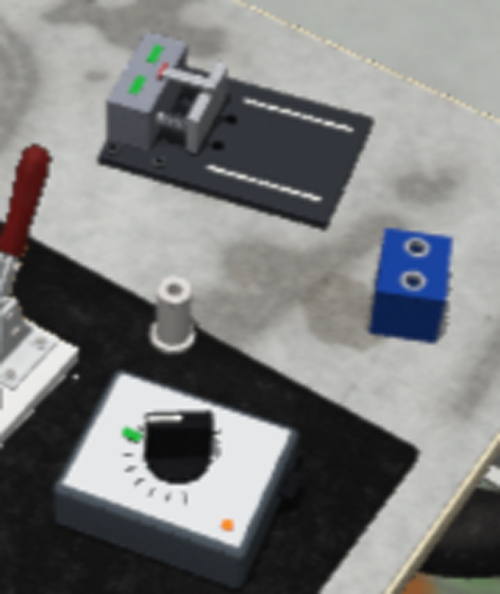

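```bash
python3 - <<'E'
from h import *
c=dict(np.load('top0.npz'))
def P(U,V,z): return ray(c,270+U/4,180+V/4,z)
r=lambda p:np.round(p,4)
bx=np.array([P(*q,.039) for q in[(40,295),(190,268),(228,455),(73,482)]]);ctr=bx.mean(0);print('box',r(ctr))
mk=P(128,321,.039);d=mk-ctr;print('mark',r(mk),np.hypot(*d[:2]),np.degrees(np.arctan2(d[1],d[0])))
p=P(115,342,.0755);d=p-ctr;print('ptr',r(p),np.hypot(*d[:2]),np.degrees(np.arctan2(d[1],d[0])))
h1,h2=P(463,455,.0375),P(507,437,.0375);d=h1-h2;print('block',r((h1+h2)/2),np.hypot(*d[:2]),np.degrees(np.arctan2(d[1],d[0])))
L=[P(517,180,.0055),P(545,303,.0055),P(630,157,.0055),P(657,280,.0055)]
for a,b in((0,1),(2,3)):
    d=L[a]-L[b];print('line',r(L[a]),r(L[b]),np.hypot(*d[:2]),np.degrees(np.arctan2(d[1],d[0])))
print(np.linalg.norm(((L[0]+L[1])-(L[2]+L[3]))/2))
Q=[P(688,293,.0055),P(525,328,.0055),P(462,72,.0055)]
for q in Q: print('plate',r(q))
bush=P(300,255,.045);print('bush',r(bush))
D=c['depth'];V=c['view']
for u,v in((390,292),(303,280),(425,240),(380,300)):
    w=D[v,u];x=np.linalg.inv(c['K'])@[u,v,1]*w;print(u,v,r(V[:3,:3].T@(x-V[:3,3])))
E
```

```text
box [ 0.4541 -0.04    0.039 ]
mark [ 0.4838 -0.0365  0.039 ] 0.029927278089760378 6.826567515231783
ptr [ 0.4673 -0.0309  0.0755] 0.01603932606808999 34.77632942859026
block [ 0.4201 -0.2355  0.0375] 0.026411172264934408 113.67417371492971
line [ 0.5766 -0.2571  0.0055] [ 0.5054 -0.2734  0.0055] 0.07302538289065229 12.829642279605565
line [ 0.5919 -0.3223  0.0055] [ 0.5205 -0.3374  0.0055] 0.07304035353236081 11.90208743871383
0.06635361861719201
plate [ 0.5135 -0.355   0.0055]
plate [ 0.4907 -0.262   0.0055]
plate [ 0.6397 -0.225   0.0055]
bush [ 0.5227 -0.1311  0.045 ]
390 292 [ 0.419  -0.2329  0.0363]
303 280 [ 0.4389 -0.0403  0.0484]
425 240 [ 0.5431 -0.3163  0.0055]
380 300 [ 0.4034 -0.2151 -0.0019]
```

```bash
python3 - <<'E'
from h import *
from scipy.spatial.transform import Rotation as R
pts=[]
for n in('top0','scene0'):
    c=dict(np.load(n+'.npz'));D=c['depth'];V=c['view'];v,u=np.mgrid[:480,:640];ok=D>0
    x=(np.linalg.inv(c['K'])@np.stack([u[ok],v[ok],np.ones(ok.sum())]))*D[ok]
    pts.append((V[:3,:3].T@(x-V[:3,3:])).T)
p=np.vstack(pts)
for x0 in np.arange(.9,-.1,-.1):
    print('%.1f'%x0,[ '%.2f'%p[(abs(p[:,0]-x0)<.05)&(abs(p[:,1]-y0)<.05)][:,2].max() if ((abs(p[:,0]-x0)<.05)&(abs(p[:,1]-y0)<.05)).any() else '--' for y0 in np.arange(.8,-.61,-.1)])
print(R.from_rotvec([0.20769519,1.56099481,-0.21116775]).as_matrix().round(3))
E
```

```text
0.9 ['--', '--', '0.01', '0.00', '0.01', '0.35', '0.40', '0.46', '0.43', '0.41', '0.44', '0.42', '0.42', '--', '-0.86']
0.8 ['--', '0.02', '0.02', '0.01', '0.50', '0.48', '0.44', '0.42', '0.08', '0.09', '0.28', '0.28', '0.07', '--', '--']
0.7 ['--', '0.04', '0.04', '0.34', '0.41', '0.50', '0.43', '0.22', '0.06', '0.06', '0.06', '0.05', '0.04', '-0.12', '-0.12']
0.6 ['--', '0.02', '0.04', '0.03', '0.22', '0.24', '0.24', '0.23', '0.08', '0.14', '0.05', '0.05', '0.01', '-0.12', '-0.12']
0.5 ['--', '--', '0.04', '0.37', '0.58', '0.66', '0.65', '0.23', '0.08', '0.08', '0.04', '0.01', '0.01', '-0.12', '-0.12']
0.4 ['-0.44', '0.00', '0.18', '0.45', '0.63', '0.66', '0.65', '0.22', '0.08', '0.08', '0.05', '0.05', '0.01', '-0.11', '-0.12']
0.3 ['-0.85', '-0.85', '0.01', '0.01', '0.01', '0.01', '0.01', '0.00', '0.01', '0.01', '0.01', '0.01', '0.01', '-0.85', '-0.85']
0.2 ['-0.85', '-0.85', '-0.85', '-0.15', '-0.14', '-0.14', '-0.14', '0.00', '0.00', '0.00', '-0.00', '-0.15', '-0.85', '-0.85', '-0.85']
0.1 ['-0.85', '-0.85', '-0.85', '-0.85', '0.70', '0.69', '0.01', '0.06', '0.31', '0.29', '0.01', '-0.85', '-0.85', '-0.85', '-0.85']
0.0 ['-0.85', '-0.85', '-0.85', '-0.85', '-0.85', '-0.85', '0.01', '0.26', '0.28', '0.06', '0.01', '-0.84', '-0.85', '-0.84', '-0.85']
[[-0.001  0.264  0.965]
 [-0.002  0.965 -0.264]
 [-1.    -0.002 -0.   ]]
```

```bash
python3 - <<'E'
from h import *
pts=[]
for n in('top0','scene0'):
    c=dict(np.load(n+'.npz'));D=c['depth'];V=c['view'];v,u=np.mgrid[:480,:640];ok=D>0
    x=(np.linalg.inv(c['K'])@np.stack([u[ok],v[ok],np.ones(ok.sum())]))*D[ok]
    p=(V[:3,:3].T@(x-V[:3,3:])).T
    uv=np.stack([u[ok],v[ok]],1)
    for z0 in(.12,.2,.4,.6):
      for y0 in np.arange(.6,-.31,-.1):
        m=(p[:,2]>z0)&(p[:,2]<z0+.2)&(abs(p[:,1]-y0)<.05)&(p[:,0]>.2)
        if m.sum()>3:
            i=np.where(m)[0][np.argmin(p[m][:,0])];print(n,'%.2f %.1f'%(z0,y0),p[i].round(3),uv[i])
E
```

```text
top0 0.12 0.5 [0.412 0.468 0.152] [ 50 281]
top0 0.12 0.4 [0.361 0.415 0.125] [ 79 308]
top0 0.12 0.3 [0.38  0.327 0.121] [123 300]
top0 0.12 0.2 [0.412 0.207 0.223] [170 281]
top0 0.12 0.1 [0.43  0.15  0.219] [201 273]
top0 0.12 0.0 [0.886 0.003 0.32 ] [284  26]
top0 0.12 -0.1 [ 0.584 -0.094  0.129] [330 208]
top0 0.12 -0.2 [ 0.833 -0.246  0.245] [411  74]
top0 0.12 -0.3 [ 0.816 -0.27   0.195] [419  93]
top0 0.20 0.5 [0.413 0.49  0.25 ] [ 14 275]
top0 0.20 0.4 [0.417 0.448 0.221] [ 44 275]
top0 0.20 0.3 [0.419 0.252 0.22 ] [147 277]
top0 0.20 0.2 [0.412 0.207 0.223] [170 281]
top0 0.20 0.1 [0.43  0.15  0.219] [201 273]
top0 0.20 0.0 [ 0.867 -0.04   0.378] [306  19]
top0 0.20 -0.1 [ 0.878 -0.131  0.379] [358  14]
top0 0.20 -0.2 [ 0.833 -0.246  0.245] [411  74]
top0 0.20 -0.3 [ 0.817 -0.265  0.201] [417  91]
top0 0.40 0.4 [0.511 0.414 0.407] [ 18 205]
top0 0.40 0.3 [0.435 0.333 0.59 ] [  1 232]
top0 0.40 0.2 [0.737 0.249 0.431] [127  70]
top0 0.40 0.1 [0.769 0.131 0.404] [203  61]
top0 0.40 0.0 [ 0.884 -0.024  0.401] [297   2]
top0 0.40 -0.1 [ 0.884 -0.06   0.403] [318   2]
top0 0.40 
[... 646 characters left out ...]
scene0 0.20 0.3 [0.42  0.251 0.218] [238 372]
scene0 0.20 0.2 [0.414 0.208 0.22 ] [266 347]
scene0 0.20 0.1 [0.431 0.15  0.219] [284 306]
scene0 0.20 0.0 [ 0.872 -0.039  0.373] [123  16]
scene0 0.20 -0.1 [ 0.882 -0.051  0.369] [125  13]
scene0 0.20 -0.2 [ 0.834 -0.234  0.238] [239  43]
scene0 0.20 -0.3 [ 0.816 -0.271  0.201] [261  54]
scene0 0.40 0.5 [0.424 0.453 0.437] [  6 452]
scene0 0.40 0.4 [0.425 0.449 0.409] [ 27 459]
scene0 0.40 0.3 [0.435 0.35  0.596] [ 26 201]
scene0 0.40 0.1 [0.771 0.14  0.405] [63 83]
scene0 0.40 0.0 [0.885 0.049 0.415] [60 14]
scene0 0.60 0.4 [0.435 0.353 0.607] [ 14 192]
scene0 0.60 0.3 [0.434 0.32  0.646] [ 35 104]
scene0 0.60 0.2 [0.449 0.224 0.644] [149  16]
```

Call:
play_rows(
  deltas=[
    {"x":5,"y":-60,"z":20,"wz":-10},
    {"x":10,"y":-120,"z":40,"wz":-20},
    {"x":15,"y":-180,"z":60,"wz":-30},
    {"x":25,"y":-240,"z":80,"wz":-40},
    {"x":50,"y":-290,"z":80,"wz":-50},
    {"x":85,"y":-340,"z":80,"wz":-60},
    {"x":120,"y":-390,"z":80,"wz":-70},
    {"x":155,"y":-440,"z":80,"wz":-80},
    {"x":190,"y":-490,"z":80,"wz":-90},
    {"x":220,"y":-540,"z":80,"wz":-100},
    {"x":250,"y":-595,"z":80,"wz":-110},
    {"x":270,"y":-650,"z":50,"wz":-120},
    {"x":275,"y":-690,"z":0,"wz":-130},
    {"x":275,"y":-690,"z":-30,"wz":-130},
    {"x":275,"y":-690,"z":-30,"wz":-130},
  ],
)

```text
schema error: expected keys wx, wy, wz, x, y, z, fingers
```

```bash
cat >> h.py <<'E'
from scipy.spatial.transform import Rotation as Rot
def wray(c,u,v,z,tp=None,tr=None):
    tp=c['tp'] if tp is None else tp; tr=c['tr'] if tr is None else tr
    K=c['K'];a=np.array([(u-K[0,2])/K[0,0],(v-K[1,2])/K[1,1]]);th=np.hypot(*a)
    d=np.r_[np.sin(th)*a/max(th,1e-9),np.cos(th)]
    T=c['tool_from_camera'];R=Rot.from_rotvec(tr).as_matrix()
    o=R@T[:3,3]+tp;d=R@T[:3,:3]@d
    return o+d*(z-o[2])/d[2]
E
python3 - <<'E'
from h import *
s=monitor.read_state();print(s)
c=snap('wrist','w1')
E
```

```text
{'time': 0.15, 'q': array([ 1.26710953e+00,  2.64611132e-01,  1.60508104e+00,  2.75946540e-05,
        1.27372633e+00, -3.69235309e-02]), 'joint_vel': array([ 0.00129268, -0.00161269, -0.00406675,  0.00122931, -0.00068208,
       -0.00030236]), 'joint_torque': array([ 2.05996594e-04, -5.15921760e+01, -3.67947972e+01, -6.80232506e-05,
        8.36412568e-03,  9.22824910e-06]), 'tool_pos': array([0.17778271, 0.65060141, 0.2522159 ]), 'tcp_rot': array([ 0.20800582,  1.56096857, -0.21083234]), 'wrist_force': array([0.01170494, 0.15526338, 0.42179243]), 'torque': array([ 0.01731828,  0.04390168, -0.02176672]), 'width': 0.9959258931349108}
```

View pics/w1.png

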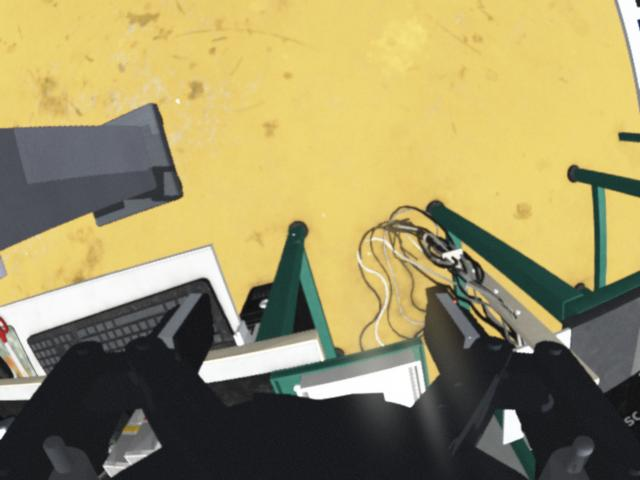

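Call:
play_rows(
  deltas=[
    {"x":5,"y":-60,"z":20,"wx":0,"wy":0,"wz":-10,"fingers":-1},
    {"x":10,"y":-120,"z":40,"wx":0,"wy":0,"wz":-20,"fingers":-1},
    {"x":15,"y":-180,"z":60,"wx":0,"wy":0,"wz":-30,"fingers":-1},
    {"x":25,"y":-240,"z":80,"wx":0,"wy":0,"wz":-40,"fingers":-1},
    {"x":50,"y":-290,"z":80,"wx":0,"wy":0,"wz":-50,"fingers":-1},
    {"x":85,"y":-340,"z":80,"wx":0,"wy":0,"wz":-60,"fingers":-1},
    {"x":120,"y":-390,"z":80,"wx":0,"wy":0,"wz":-70,"fingers":-1},
    {"x":155,"y":-440,"z":80,"wx":0,"wy":0,"wz":-80,"fingers":-1},
    {"x":190,"y":-490,"z":80,"wx":0,"wy":0,"wz":-90,"fingers":-1},
    {"x":220,"y":-540,"z":80,"wx":0,"wy":0,"wz":-100,"fingers":-1},
    {"x":250,"y":-595,"z":80,"wx":0,"wy":0,"wz":-110,"fingers":-1},
    {"x":270,"y":-650,"z":50,"wx":0,"wy":0,"wz":-120,"fingers":-1},
    {"x":275,"y":-690,"z":0,"wx":0,"wy":0,"wz":-130,"fingers":-1},
    {"x":275,"y":-690,"z":-30,"wx":0,"wy":0,"wz":-130,"fingers":-1},
    {"x":275,"y":-690,"z":-30,"wx":0,"wy":0,"wz":-130,"fingers":-1},
  ],
)

```text
time: 2.08
tool_pos: [0.4503, -0.0392, 0.2201]
tcp_rot: [1.871, 0.588, -1.884]
wrist_force: [-0.5, 0.6, 0.0]
width: 0.997
```

```bash
python3 - <<'E'
from h import *
s=monitor.read_state();print(s['time'],s['q'].round(3),s['tool_pos'],s['tcp_rot'],s['wrist_force'].round(2))
c=snap('wrist','w1')
E
```

```text
2.075 [-0.142 -0.139  2.093  0.     1.195  0.824] [ 0.45034553 -0.03918452  0.2200512 ] [ 1.87127028  0.58845446 -1.88419192] [-0.49  0.56  0.05]
```

View pics/w1.png

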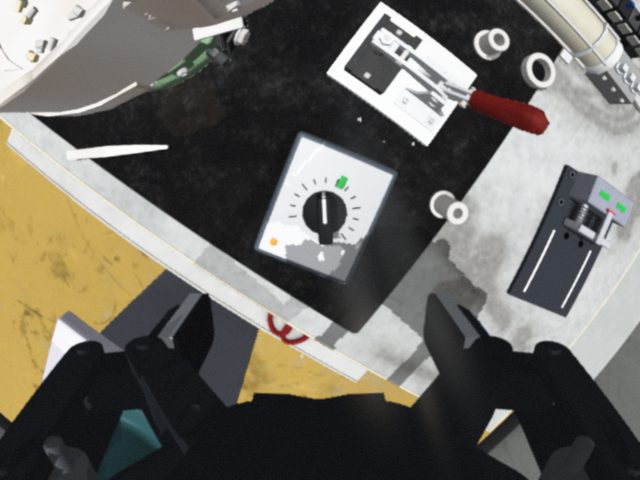

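```bash
python3 - <<'E'
from h import *
t=cv2.imread('pics/w1.png')
cv2.imwrite('pics/w1z.png',cv2.resize(t[120:290,240:410],(595,595),interpolation=cv2.INTER_CUBIC))
c=dict(np.load('w1.npz'))
hsv=cv2.cvtColor(t,cv2.COLOR_BGR2HSV)
m=cv2.inRange(hsv,(45,120,80),(85,255,255));m[:160]=0;m[200:]=0;m[:,:320]=0;m[:,360:]=0
v,u=np.nonzero(m);print(u.mean(),v.mean(),len(u))
E
```

```text
341.34722222222223 182.06944444444446 72
```

View pics/w1z.png

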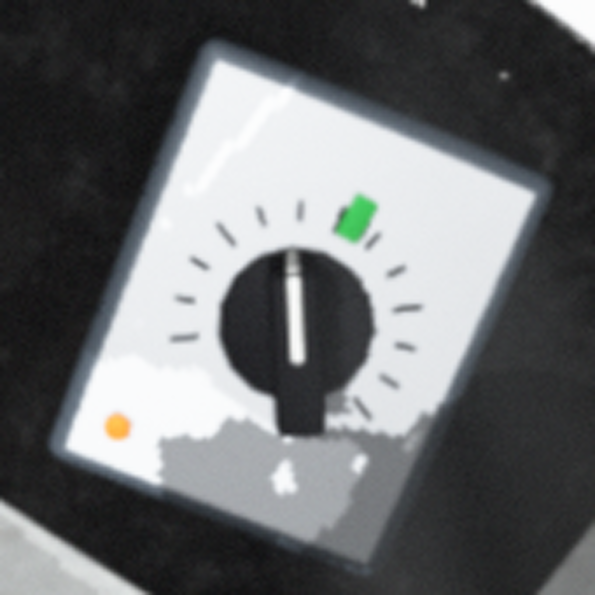

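```bash
python3 - <<'E'
from h import *
c=dict(np.load('w1.npz'))
W=lambda U,V,z:wray(c,240+U/3.5,120+V/3.5,z)
b=np.array([W(*q,.039) for q in[(212,42),(550,187),(368,572),(52,452)]]);ctr=b.mean(0)
print(b.round(4),ctr.round(4)); 
for i in range(4):print(np.linalg.norm(b[i]-b[i-1]))
sk=W(297,322,.044);print('skirt',sk.round(4))
ang=lambda d:np.degrees(np.arctan2(d[1],d[0]))
mk=wray(c,341.35,182.07,.039);print('mark',mk.round(4),ang(mk-ctr),ang(mk-sk),np.linalg.norm((mk-sk)[:2]))
p1,p2=W(293,277,.0755),W(297,362,.0755);print('ptr',p1.round(4),p2.round(4),ang(p1-p2))
print('toolyaw',Rot.from_rotvec(c['tr']).as_matrix().round(3))
def wray0():pass
E
```

```text
[[ 0.5007  0.0139  0.039 ]
 [ 0.5186 -0.0705  0.039 ]
 [ 0.4149 -0.0916  0.039 ]
 [ 0.3962 -0.0089  0.039 ]] [ 0.4576 -0.0393  0.039 ]
0.10697686126050185
0.08623023385745629
0.10591080004455634
0.08481717830286935
skirt [ 0.4582 -0.0394  0.044 ]
mark [ 0.4858 -0.0368  0.039 ] 5.004261923012623 5.388978497067601 0.027691498671425615
ptr [ 0.4708 -0.0292  0.0755] [ 0.4563 -0.0403  0.0755] 37.45451053295156
toolyaw [[-0.007  0.568 -0.823]
 [ 0.001 -0.823 -0.568]
 [-1.    -0.005  0.005]]
```

Call:
play_rows(
  deltas=[
    {"x":5,"y":0,"z":-50,"wx":0,"wy":0,"wz":2,"fingers":-0.3},
    {"x":5,"y":0,"z":-100,"wx":0,"wy":0,"wz":2,"fingers":-0.3},
    {"x":5,"y":0,"z":-125,"wx":0,"wy":0,"wz":2,"fingers":0},
    {"x":5,"y":0,"z":-140,"wx":0,"wy":0,"wz":2,"fingers":0},
    {"x":5,"y":0,"z":-148,"wx":0,"wy":0,"wz":2,"fingers":0},
    {"x":5,"y":0,"z":-148,"wx":0,"wy":0,"wz":2,"fingers":0},
  ],
  grip_force=20,
)

```text
time: 2.88
tool_pos: [0.4588, -0.0388, 0.0762]
tcp_rot: [1.854, 0.615, -1.852]
wrist_force: [-0.4, 0.4, 0.2]
width: 0.499
```

```bash
python3 - <<'E'
from h import *
s=monitor.read_state();print(s['time'],s['q'].round(3),s['tool_pos'],s['tcp_rot'],s['wrist_force'].round(2))
c=snap('wrist','w2')
E
```

```text
2.875 [-0.138  0.046  2.215  0.     0.88   0.791] [ 0.45884648 -0.03877101  0.07616617] [ 1.85427731  0.61474279 -1.85167662] [-0.37  0.4   0.19]
```

View pics/w2.png

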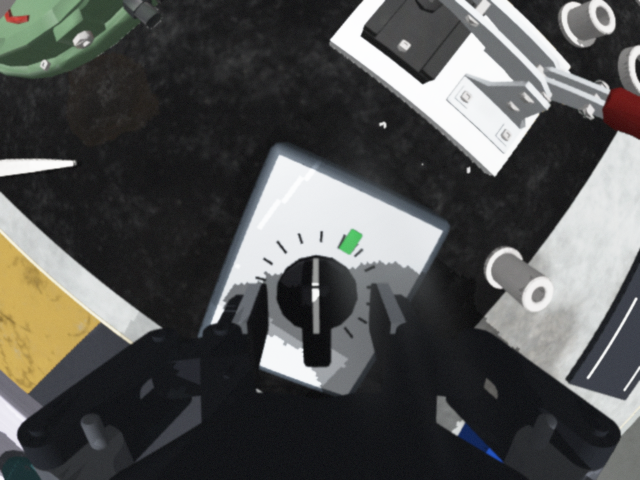

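```bash
python3 - <<'E'
from h import *
t=cv2.imread('pics/w2.png');c=dict(np.load('w2.npz'))
hsv=cv2.cvtColor(t,cv2.COLOR_BGR2HSV)
m=cv2.inRange(hsv,(45,120,80),(85,255,255));m[:220]=0;m[260:]=0;m[:,:330]=0;m[:,370:]=0
v,u=np.nonzero(m);mk=wray(c,u.mean(),v.mean(),.039);print(u.mean(),v.mean(),mk)
cv2.imwrite('pics/w2z.png',cv2.resize(t[220:380,240:400],(592,592),interpolation=cv2.INTER_CUBIC))
E
```

```text
350.1628787878788 241.3068181818182 [ 0.4853261  -0.03727345  0.039     ]
```

View pics/w2z.png

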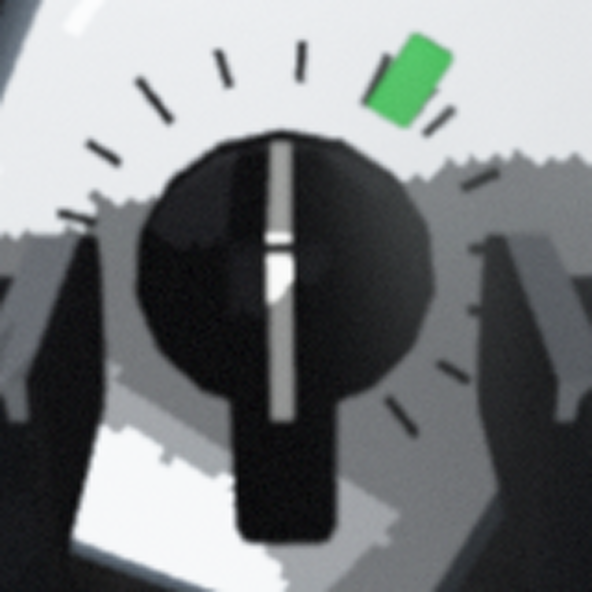

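```bash
python3 - <<'E'
from h import *
c=dict(np.load('w2.npz'))
W=lambda U,V,z:wray(c,240+U/3.7,220+V/3.7,z)
ang=lambda d:np.degrees(np.arctan2(d[1],d[0]))
a,b=W(434,44,.039),W(386,115,.039);print('markaxis',ang(a-b))
sk=W(285,265,.044);mk=(a+b)/2;print(sk,ang(mk-sk),np.linalg.norm((mk-sk)[:2]))
p=W(282,250,.0755),W(283,420,.0755);print('ptr',p,ang(p[0]-p[1]))
R=Rot.from_rotvec(c['tr']).as_matrix();print(ang(R[:,1]))
E
```

```text
markaxis 4.529244817871619
[ 0.45850558 -0.0387008   0.044     ] 2.4144001676949713 0.026922296868211303
ptr (array([ 0.47075868, -0.02932524,  0.0755    ]), array([ 0.45543282, -0.04083667,  0.0755    ])) 36.91064509274746
-53.25818053195664
```

Call:
play_rows(
  deltas=[
    {"x":0,"y":0,"z":-4,"wx":0,"wy":0,"wz":0,"fingers":0.5},
    {"x":0,"y":0,"z":-4,"wx":0,"wy":0,"wz":0,"fingers":1},
    {"x":0,"y":0,"z":-4,"wx":0,"wy":0,"wz":0,"fingers":1},
    {"x":0,"y":0,"z":-4,"wx":0,"wy":0,"wz":0,"fingers":1},
    {"x":0,"y":0,"z":-4,"wx":0,"wy":0,"wz":0,"fingers":1},
    {"x":0,"y":0,"z":-4,"wx":0,"wy":0,"wz":-8,"fingers":1},
    {"x":0,"y":0,"z":-4,"wx":0,"wy":0,"wz":-16,"fingers":1},
    {"x":0,"y":0,"z":-4,"wx":0,"wy":0,"wz":-24,"fingers":1},
    {"x":0,"y":0,"z":-4,"wx":0,"wy":0,"wz":-32,"fingers":1},
    {"x":0,"y":0,"z":-4,"wx":0,"wy":0,"wz":-32,"fingers":1},
    {"x":0,"y":0,"z":-4,"wx":0,"wy":0,"wz":-32,"fingers":1},
  ],
  grip_force=50,
)

```text
time: 4.3
tool_pos: [0.4581, -0.0389, 0.0717]
tcp_rot: [2.179, 0.091, -2.179]
wrist_force: [-2.5, 1.6, 5.5]
width: 0.119
```

```bash
python3 - <<'E'
from h import *
s=monitor.read_state();print(s['time'],s['q'].round(3),s['tool_pos'],s['tcp_rot'],s['wrist_force'].round(2),s['torque'],s['width'])
c=snap('wrist','w3');R=Rot.from_rotvec(c['tr']).as_matrix();print(np.degrees(np.arctan2(R[1,1],R[0,1])))
t=cv2.imread('pics/w3.png');cv2.imwrite('pics/w3z.png',cv2.resize(t[200:400,220:420],(600,600),interpolation=cv2.INTER_CUBIC))
E
```

```text
4.3 [-0.139  0.052  2.218 -0.     0.871  1.349] [ 0.4581281  -0.03894844  0.07174989] [ 2.17913428  0.09056955 -2.17852567] [-2.52  1.61  5.53] [ 0.23763429  0.325692   -0.03109494] 0.11865705891525974Traceback (most recent call last):
  File "<stdin>", line 3, in <module>
KeyError: 'tr'
```

```bash
python3 - <<'E'
from h import *
c=dict(np.load('w3.npz'));R=Rot.from_rotvec(c['tr']).as_matrix();print(np.degrees(np.arctan2(R[1,1],R[0,1])))
t=cv2.imread('pics/w3.png');cv2.imwrite('pics/w3z.png',cv2.resize(t[200:400,220:420],(600,600),interpolation=cv2.INTER_CUBIC))
E
```

```text
-85.23181998229116
```

View pics/w3z.png

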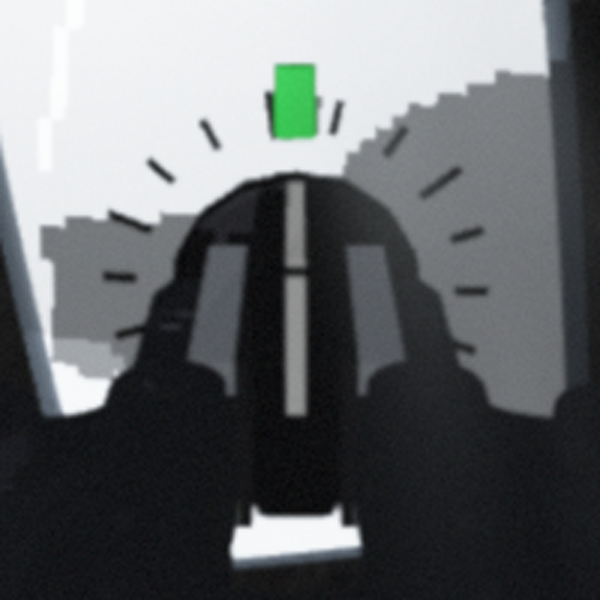

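Call:
play_rows(
  deltas=[
    {"x":0,"y":0,"z":0,"wx":0,"wy":0,"wz":0,"fingers":0},
    {"x":0,"y":0,"z":0,"wx":0,"wy":0,"wz":0,"fingers":0},
    {"x":0,"y":0,"z":50,"wx":0,"wy":0,"wz":0,"fingers":-0.5},
    {"x":0,"y":0,"z":100,"wx":0,"wy":0,"wz":0,"fingers":-1},
    {"x":-5,"y":-50,"z":120,"wx":0,"wy":0,"wz":7,"fingers":-1},
    {"x":-15,"y":-100,"z":120,"wx":0,"wy":0,"wz":14,"fingers":-1},
    {"x":-30,"y":-150,"z":120,"wx":0,"wy":0,"wz":19,"fingers":-1},
    {"x":-38,"y":-195,"z":120,"wx":0,"wy":0,"wz":19,"fingers":-1},
    {"x":-38,"y":-195,"z":120,"wx":0,"wy":0,"wz":19,"fingers":-1},
    {"x":-38,"y":-195,"z":120,"wx":0,"wy":0,"wz":19,"fingers":-1},
  ],
)

```text
time: 5.6
tool_pos: [0.4197, -0.2337, 0.1909]
tcp_rot: [1.994, 0.419, -1.995]
wrist_force: [0.7, 0.5, 0.7]
width: 1.002
```

```bash
python3 - <<'E'
from h import *
s=monitor.read_state();print(s['time'],s['q'].round(3),s['tool_pos'],s['tcp_rot'],s['wrist_force'].round(2),s['torque'],s['width'])
c=snap('wrist','w4');snap('top','t4')
t=cv2.imread('pics/t4.png');cv2.imwrite('pics/t4z.png',cv2.resize(t[180:310,270:450],(720,520),interpolation=cv2.INTER_CUBIC))
E
```

```text
5.6 [-0.56  -0.058  2.077  0.     1.124  0.597] [ 0.41972924 -0.23371018  0.19092251] [ 1.99389654  0.41857819 -1.99452401] [0.72 0.46 0.7 ] [-0.03165935  0.05042818 -0.01983044] 1.0016016396773864
```

View pics/w4.png

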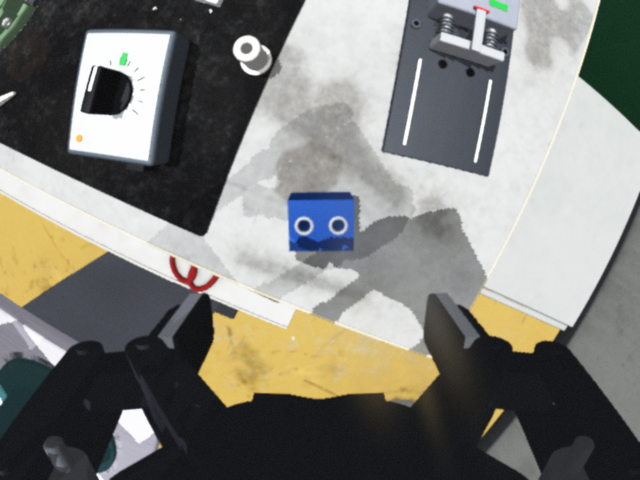

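View pics/t4z.png

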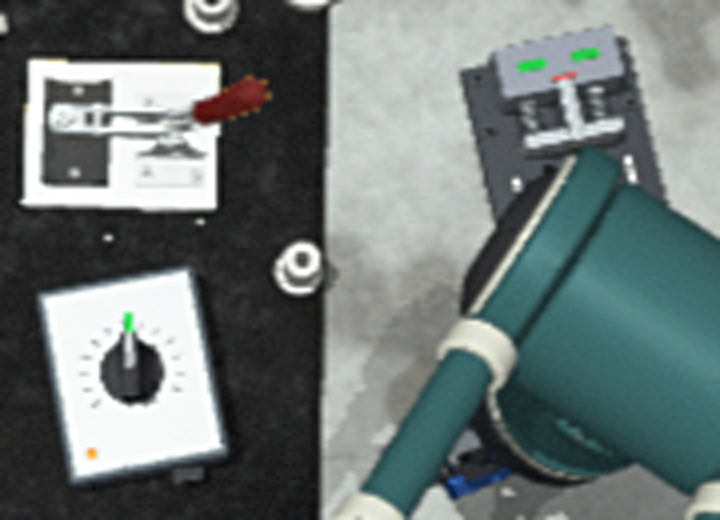

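The top view confirms that the pointer is on the green mark after release. In the wrist view the holes are at (304,225) and (339,225). Next I'll measure the block and the fixture lines.

```bash
python3 - <<'E'
from h import *
c=dict(np.load('w4.npz'));r=lambda p:np.round(p,4)
ang=lambda d:np.degrees(np.arctan2(d[1],d[0]))
R=Rot.from_rotvec(c['tr']).as_matrix();print('tool y',ang(R[:,1]))
t=cv2.imread('pics/w4.png');hsv=cv2.cvtColor(t,cv2.COLOR_BGR2HSV)
m=cv2.inRange(hsv,(0,0,150),(179,70,255));k,l,st,ce=cv2.connectedComponentsWithStats(m[212:240,293:350])
H=[]
for i in range(1,k):
    if st[i,4]>20:print(st[i],ce[i]+[293,212]);H.append(wray(c,*(ce[i]+[293,212]),.0375))
print('block',r((H[0]+H[1])/2),np.linalg.norm(H[0]-H[1]),ang(H[0]-H[1]))
m=cv2.inRange(hsv,(0,0,190),(179,60,255))
for x0,x1,y0,y1 in((398,428,50,150),(470,498,72,170)):
    k,l,st,ce=cv2.connectedComponentsWithStats(m[y0:y1,x0:x1]);i=1+np.argmax(st[1:,4]);v,u=np.nonzero(l==i)
    P=np.array([wray(c,a+x0,b+y0,.0055) for a,b in zip(u,v)])[:,:2];print(len(P))
    d=np.linalg.svd(P-P.mean(0),full_matrices=False)[2][0];d*=np.sign(d[0]);print('line mean',r(P.mean(0)),ang(d),'ends',r(P.mean(0)+d*((P-P.mean(0))@d).min()),r(P.mean(0)+d*((P-P.mean(0))@d).max()))
t=cv2.resize(t[0:180,370:550],(600,600),interpolation=cv2.INTER_CUBIC);cv2.imwrite('pics/w4z.png',t)
E
```

```text
tool y -66.33504917981774
[  2   5  18  18 147] [303.40136054 225.28571429]
[ 36   4  19  19 160] [337.75625 225.175  ]
block [ 0.4219 -0.2347  0.0375] 0.026287012920487345 113.8678675450003
347
line mean [ 0.5431 -0.2649] 13.38798271225774 ends [ 0.5069 -0.2735] [ 0.581  -0.2559]
285
line mean [ 0.5585 -0.3297] 13.356255316816657 ends [ 0.522  -0.3383] [ 0.5959 -0.3208]
```

View pics/w4z.png

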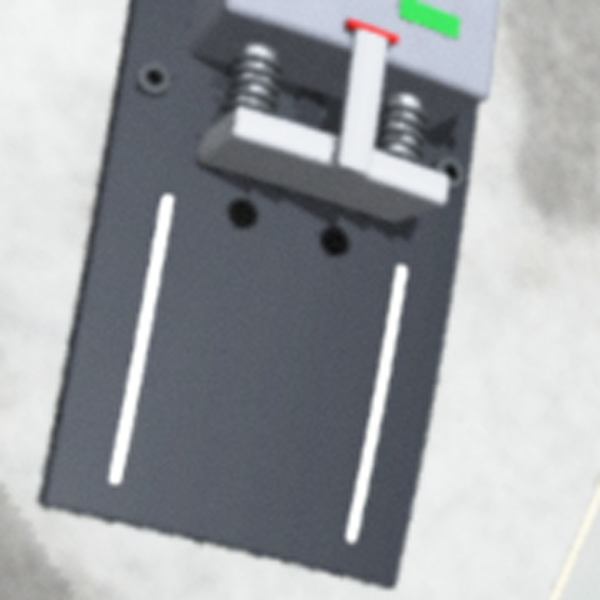

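Call:
play_rows(
  deltas=[
    {"x":2,"y":-1,"z":-55,"wx":0,"wy":0,"wz":0,"fingers":-1},
    {"x":2,"y":-1,"z":-105,"wx":0,"wy":0,"wz":0,"fingers":-1},
    {"x":2,"y":-1,"z":-140,"wx":0,"wy":0,"wz":0,"fingers":-1},
    {"x":2,"y":-1,"z":-158,"wx":0,"wy":0,"wz":0,"fingers":-1},
    {"x":2,"y":-1,"z":-163,"wx":0,"wy":0,"wz":0,"fingers":-0.7},
    {"x":2,"y":-1,"z":-163,"wx":0,"wy":0,"wz":0,"fingers":-0.4},
    {"x":2,"y":-1,"z":-163,"wx":0,"wy":0,"wz":0,"fingers":0},
    {"x":2,"y":-1,"z":-163,"wx":0,"wy":0,"wz":0,"fingers":0.3},
    {"x":2,"y":-1,"z":-163,"wx":0,"wy":0,"wz":0,"fingers":0.3},
  ],
  grip_force=60,
)

```text
time: 6.82
tool_pos: [0.423, -0.2354, 0.0295]
tcp_rot: [1.995, 0.417, -1.991]
wrist_force: [1.1, 0.9, 5.9]
width: 0.577
```

```bash
python3 - <<'E'
from h import *
s=monitor.read_state();print(s['time'],s['q'].round(3),s['tool_pos'],s['tcp_rot'],s['wrist_force'].round(2),s['torque'],s['width'])
c=snap('wrist','w5')
E
```

```text
6.825 [-0.559  0.164  2.193  0.     0.782  0.597] [ 0.42303708 -0.23538087  0.02953458] [ 1.99499648  0.41671573 -1.99089609] [1.07 0.94 5.86] [ 0.36686873 -0.04878968  0.02046225] 0.5769189205508062
```

View pics/w5.png

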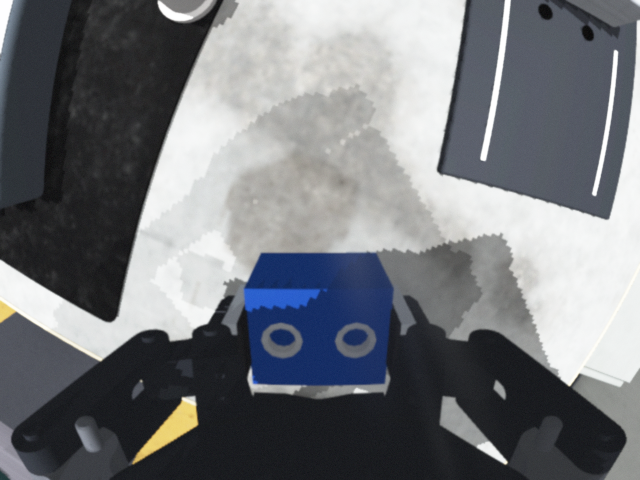

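Call:
play_rows(
  deltas=[
    {"x":0,"y":0,"z":25,"wx":0,"wy":0,"wz":0,"fingers":0.3},
    {"x":0,"y":0,"z":60,"wx":0,"wy":0,"wz":0,"fingers":0.3},
    {"x":40,"y":-20,"z":60,"wx":0,"wy":0,"wz":-4,"fingers":0.3},
    {"x":85,"y":-40,"z":60,"wx":0,"wy":0,"wz":-8,"fingers":0.3},
    {"x":115,"y":-55,"z":60,"wx":0,"wy":0,"wz":-10.4,"fingers":0.3},
    {"x":128,"y":-62,"z":50,"wx":0,"wy":0,"wz":-10.4,"fingers":0.3},
    {"x":128,"y":-62,"z":30,"wx":0,"wy":0,"wz":-10.4,"fingers":0.3},
    {"x":128,"y":-62,"z":20,"wx":0,"wy":0,"wz":-10.4,"fingers":0.3},
    {"x":128,"y":-62,"z":20,"wx":0,"wy":0,"wz":-10.4,"fingers":0.3},
  ],
)

```text
time: 8.0
tool_pos: [0.5471, -0.2953, 0.0457]
tcp_rot: [2.095, 0.249, -2.104]
wrist_force: [0.5, 0.2, -1.9]
width: 0.576
```

```bash
python3 - <<'E'
from h import *
s=monitor.read_state();print(s['time'],s['q'].round(3),s['tool_pos'],s['tcp_rot'],s['wrist_force'].round(2),s['torque'],s['width'])
c=snap('wrist','w6');c=snap('scene','s6')
t=cv2.imread('pics/s6.png');cv2.imwrite('pics/s6z.png',cv2.resize(t[110:260,290:440],(600,600),interpolation=cv2.INTER_CUBIC))
E
```

```text
8.0 [-0.535  0.368  1.884 -0.     0.894  0.803] [ 0.54711318 -0.29530188  0.04573783] [ 2.09495943  0.24871364 -2.1043371 ] [ 0.47  0.18 -1.87] [-0.03571085  0.01126734  0.06572274] 0.5756416626884241
```

View pics/w6.png

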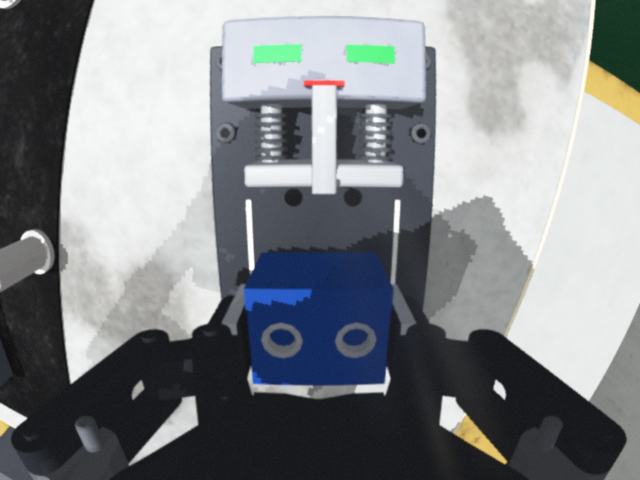

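View pics/s6z.png

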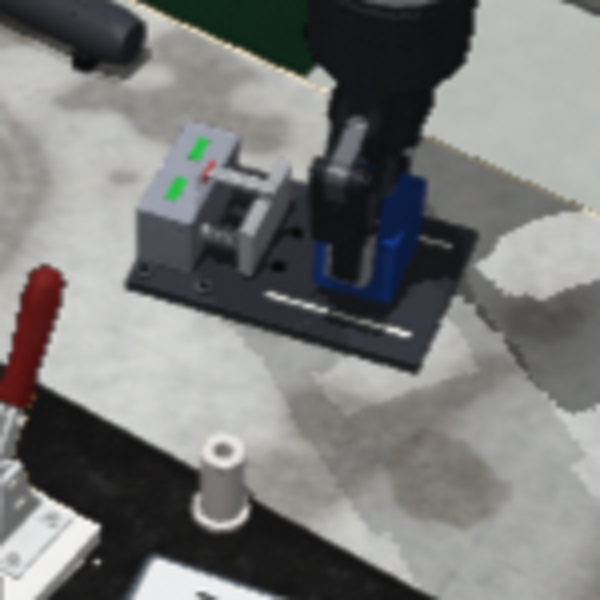

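```bash
cat > ln.py <<'E'
from h import *
import sys
fn,boxes=sys.argv[1],eval(sys.argv[2])
c=dict(np.load(fn+'.npz'));t=cv2.imread('pics/'+fn+'.png');hsv=cv2.cvtColor(t,cv2.COLOR_BGR2HSV)
R=Rot.from_rotvec(c['tr']).as_matrix();ang=lambda d:np.degrees(np.arctan2(d[1],d[0]))
print('tool y+90',ang(R[:,1])+90)
m=cv2.inRange(hsv,(0,0,170),(179,60,255));M=[]
for x0,x1,y0,y1 in boxes:
    k,l,st,ce=cv2.connectedComponentsWithStats(m[y0:y1,x0:x1]);i=1+np.argmax(st[1:,4]);v,u=np.nonzero(l==i)
    P=np.array([wray(c,a+x0,b+y0,.0055) for a,b in zip(u,v)])[:,:2]
    d=np.linalg.svd(P-P.mean(0),full_matrices=False)[2][0];d*=np.sign(d[0]);print(len(P),P.mean(0).round(4),ang(d))
    # lateral offset of line from TCP, along tool y
    n=np.array([-d[1],d[0]]);M.append((P.mean(0)-c['tp'][:2])@n)
print('offsets of lines from TCP (fixture y)',np.round(M,4),'mid',np.mean(M).round(4))
E
python3 ln.py w6 "[(240,258,195,260),(390,404,195,270)]"
```

```text
tool y+90 13.320245392117002
366 [ 0.5659 -0.2583] 13.232663751013343
183 [ 0.5875 -0.3221] 13.659379509755396
offsets of lines from TCP (fixture y) [ 0.0317 -0.0356] mid -0.0019
```

Call:
play_rows(
  deltas=[
    {"x":1,"y":-2,"z":-3,"wx":0,"wy":0,"wz":0,"fingers":0.3},
    {"x":9,"y":0,"z":-5,"wx":0,"wy":0,"wz":0,"fingers":0.3},
    {"x":18,"y":2,"z":-6,"wx":0,"wy":0,"wz":0,"fingers":0.3},
    {"x":18,"y":2,"z":-7,"wx":0,"wy":0,"wz":0,"fingers":0.3},
    {"x":18,"y":2,"z":-8,"wx":0,"wy":0,"wz":0,"fingers":0.3},
    {"x":18,"y":2,"z":-8,"wx":0,"wy":0,"wz":0,"fingers":0.3},
  ],
)

```text
time: 8.85
tool_pos: [0.5676, -0.2947, 0.04]
tcp_rot: [2.098, 0.245, -2.099]
wrist_force: [0.1, -0.3, -2.6]
width: 0.577
```

```bash
python3 - <<'E'
from h import *
s=monitor.read_state();print(s['time'],s['q'].round(3),s['tool_pos'],s['tcp_rot'],s['wrist_force'].round(2),s['torque'],s['width'])
c=snap('wrist','w7')
E
```

```text
8.85 [-0.518  0.402  1.85  -0.     0.891  0.821] [ 0.56763685 -0.2947115   0.03999746] [ 2.09778489  0.24534822 -2.099069  ] [ 0.14 -0.35 -2.57] [0.02672952 0.01308381 0.02276903] 0.5773260663163527
```

View pics/w7.png

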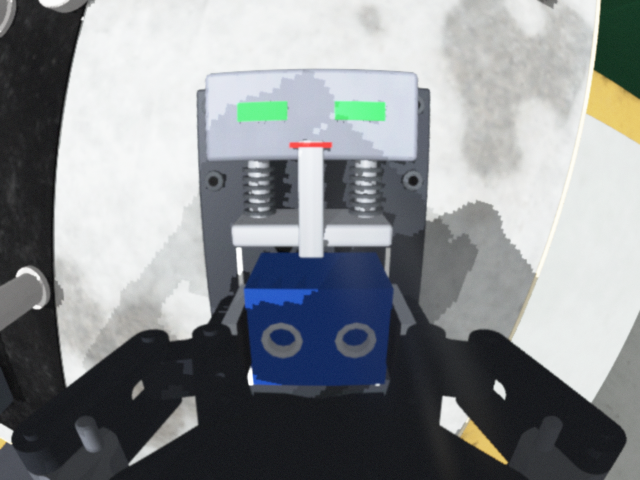

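```bash
python3 ln.py w7 "[(232,246,246,290),(382,394,246,285)]"; python3 - <<'E'
from h import *
c=dict(np.load('w7.npz'))
# index/housing: housing top z=.0455; index centre, housing edges lateral
R=Rot.from_rotvec([0,0,np.radians(-13.3)]).as_matrix()
for n,u,v,z in(('hl',206,110,.0455),('hr',417,110,.0455),('index',310,146,.0455),('greenfar L',263,101,.0455),('green near L',262,123,.0455),('plateL',197,200,.0055),('plateR',429,200,.0055),('faceL',232,240,.0385),('faceR',391,240,.0385)):
    print(n,(R@(wray(c,u,v,z)-c['tp'])).round(4))
E
```

```text
tool y+90 13.314375111275865
170 [ 0.5724 -0.2566] 12.735771021548727
2 [ 0.5911 -0.321 ] 16.470902542131718
offsets of lines from TCP (fixture y) [ 0.0361 -0.0319] mid 0.0021
hl [0.078  0.0358 0.0055]
hr [ 0.0778 -0.0314  0.0055]
index [0.0654 0.0025 0.0055]
greenfar L [0.08   0.0172 0.0055]
green near L [0.073  0.0176 0.0055]
plateL [ 0.042   0.0539 -0.0345]
plateR [ 0.0419 -0.0489 -0.0345]
faceL [ 0.0329  0.0305 -0.0015]
faceR [ 0.0329 -0.0257 -0.0015]
```

Call:
play_rows(
  deltas=[
    {"x":-0.5,"y":2,"z":-1,"wx":0,"wy":0,"wz":0,"fingers":0.3},
    {"x":-0.5,"y":2,"z":-2,"wx":0,"wy":0,"wz":0,"fingers":0.3},
    {"x":-0.5,"y":2,"z":-3,"wx":0,"wy":0,"wz":0,"fingers":0.3},
    {"x":-0.5,"y":2,"z":-3,"wx":0,"wy":0,"wz":0,"fingers":0.3},
    {"x":-0.5,"y":2,"z":-3,"wx":0,"wy":0,"wz":0,"fingers":0.3},
  ],
)

```text
time: 9.52
tool_pos: [0.5674, -0.2929, 0.0376]
tcp_rot: [2.098, 0.245, -2.098]
wrist_force: [-2.0, 0.5, 3.3]
width: 0.576
```

```bash
python3 - <<'E'
from h import *
s=monitor.read_state();print(s['time'],s['tool_pos'],s['tcp_rot'],s['wrist_force'].round(2),s['torque'],s['width'])
E
```

```text
9.525 [ 0.56742446 -0.29288147  0.03763589] [ 2.09824556  0.24492579 -2.09836772] [-1.99  0.5   3.27] [0.16704535 0.24410101 0.03035958] 0.5759435571906283
```

Call:
play_rows(
  deltas=[
    {"x":2,"y":0.5,"z":0.3,"wx":0,"wy":0,"wz":0,"fingers":0.3},
    {"x":4,"y":1,"z":0.3,"wx":0,"wy":0,"wz":0,"fingers":0.3},
    {"x":6,"y":1.4,"z":0.3,"wx":0,"wy":0,"wz":0,"fingers":0.3},
    {"x":8,"y":1.9,"z":0.3,"wx":0,"wy":0,"wz":0,"fingers":0.3},
    {"x":10,"y":2.4,"z":0.3,"wx":0,"wy":0,"wz":0,"fingers":0.3},
    {"x":12,"y":2.8,"z":0.3,"wx":0,"wy":0,"wz":0,"fingers":0.3},
    {"x":12,"y":2.8,"z":0.3,"wx":0,"wy":0,"wz":0,"fingers":0.3},
    {"x":12,"y":2.8,"z":0.3,"wx":0,"wy":0,"wz":0,"fingers":0.3},
  ],
  grip_force=80,
)

```text
time: 10.52
tool_pos: [0.5795, -0.2901, 0.0377]
tcp_rot: [2.098, 0.245, -2.098]
wrist_force: [-1.9, -0.4, 3.7]
width: 0.574
```

```bash
python3 - <<'E'
from h import *
s=monitor.read_state();print(s['time'],s['tool_pos'],s['tcp_rot'],s['wrist_force'].round(2),s['torque'],s['width'])
c=snap('wrist','w8')
E
```

```text
10.525 [ 0.57953078 -0.29009461  0.03765315] [ 2.09842334  0.24482359 -2.09804988] [-1.91 -0.38  3.72] [-0.12251273  0.36265545 -0.0410431 ] 0.5736682610977852
```

View pics/w8.png

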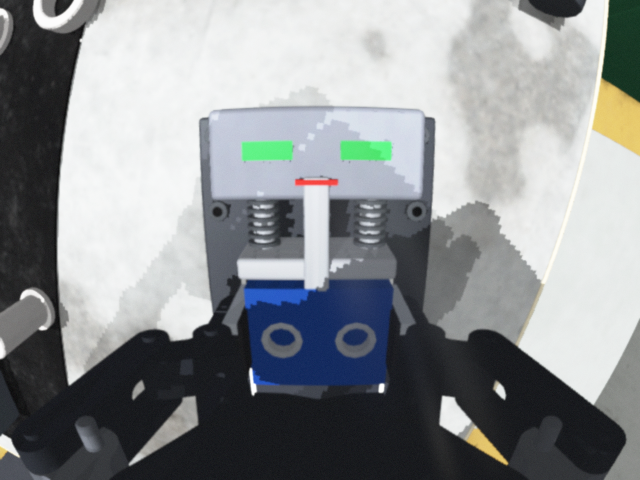

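Call:
play_rows(
  deltas=[
    {"x":2,"y":0.5,"z":0,"wx":0,"wy":0,"wz":0,"fingers":0.3},
    {"x":4,"y":1,"z":0,"wx":0,"wy":0,"wz":0,"fingers":0.3},
    {"x":6,"y":1.4,"z":0,"wx":0,"wy":0,"wz":0,"fingers":0.3},
    {"x":8,"y":1.9,"z":0,"wx":0,"wy":0,"wz":0,"fingers":0.3},
    {"x":8,"y":1.9,"z":0,"wx":0,"wy":0,"wz":0,"fingers":0.3},
    {"x":8,"y":1.9,"z":0,"wx":0,"wy":0,"wz":0,"fingers":0.3},
  ],
)

```text
time: 11.32
tool_pos: [0.5856, -0.2887, 0.0378]
tcp_rot: [2.094, 0.245, -2.102]
wrist_force: [-9.5, -1.4, 8.2]
width: 0.571
```

```bash
cat > idx.py <<'E'
from h import *
import sys
s=monitor.read_state();print(s['time'],s['tool_pos'].round(4),s['wrist_force'].round(2),s['torque'].round(2),s['width'])
f=s['wrist_force'];a=np.radians(13.3);print('push',-(f[0]*np.cos(a)+f[1]*np.sin(a)))
c=snap('wrist',sys.argv[1]);c=dict(np.load(sys.argv[1]+'.npz'))
hsv=cv2.cvtColor(cv2.imread('pics/'+sys.argv[1]+'.png'),cv2.COLOR_BGR2HSV)
R=Rot.from_rotvec([0,0,-a]).as_matrix()
g=cv2.inRange(hsv,(45,100,80),(85,255,255));r=cv2.inRange(hsv,(0,120,80),(8,255,255))|cv2.inRange(hsv,(172,120,80),(179,255,255))
for n,m,z in(('green',g,.046),('red',r,.049)):
    m[:,:230]=0;m[:,410:]=0;m[:60]=0;m[250:]=0
    v,u=np.nonzero(m);P=np.array([R@(wray(c,x,y,z)-c['tp']) for x,y in zip(u,v)]);print(n,len(u),'rows',v.min(),v.max(),'fx',P[:,0].min().round(4),P[:,0].max().round(4),'mean',P.mean(0).round(4))
E
python3 idx.py w9
```

```text
11.325 [ 0.5856 -0.2887  0.0378] [-9.54 -1.37  8.16] [-0.5   1.35 -0.11] 0.5713885660104052
push 9.598563006069543
green 1876 rows 160 179 fx 0.0553 0.0613 mean [0.0583 0.0006 0.0082]
red 216 rows 179 185 fx 0.0538 0.0556 mean [0.0546 0.0006 0.0112]
```

View pics/w9.png

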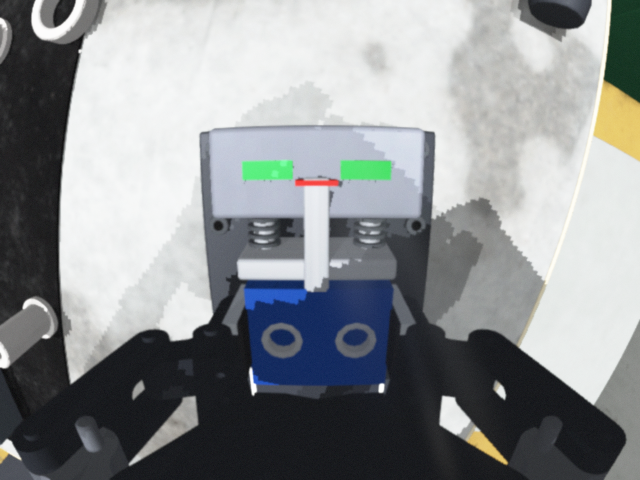

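Call:
play_rows(
  deltas=[
    {"x":1.5,"y":0.3,"z":0.3,"wx":0,"wy":0,"wz":0,"fingers":0.3},
    {"x":3,"y":0.7,"z":0.5,"wx":0,"wy":0,"wz":0,"fingers":0.3},
    {"x":4.5,"y":1.1,"z":0.5,"wx":0,"wy":0,"wz":0,"fingers":0.3},
    {"x":4.5,"y":1.1,"z":0.5,"wx":0,"wy":0,"wz":0,"fingers":0.3},
    {"x":4.5,"y":1.1,"z":0.5,"wx":0,"wy":0,"wz":0,"fingers":0.3},
    {"x":4.5,"y":1.1,"z":0.5,"wx":0,"wy":0,"wz":0,"fingers":0.3},
  ],
)

```text
time: 12.12
tool_pos: [0.5886, -0.2879, 0.0378]
tcp_rot: [2.091, 0.246, -2.105]
wrist_force: [-13.6, -4.0, 8.6]
width: 0.575
```

```bash
python3 idx.py w10
```

```text
12.125 [ 0.5886 -0.2879  0.0378] [-13.58  -4.04   8.59] [-0.73  1.84 -0.13] 0.5745626072280412
push 14.142963640454498
green 1869 rows 171 189 fx 0.0522 0.0581 mean [0.0552 0.0006 0.0082]
red 234 rows 180 186 fx 0.0535 0.0554 mean [0.0545 0.0006 0.0112]
```

View pics/w10.png

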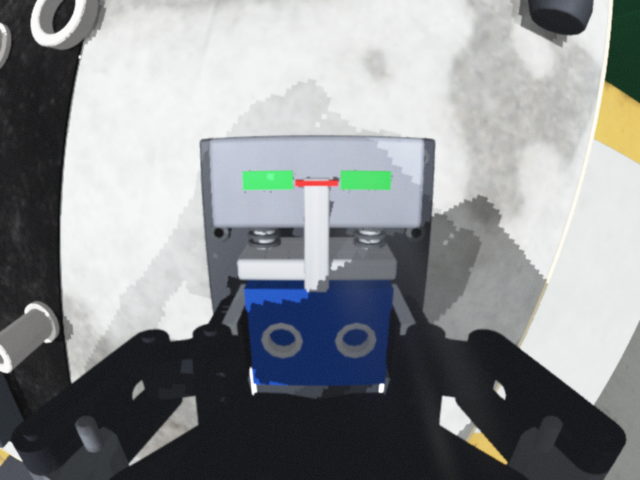

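```bash
python3 - <<'E'
from h import *
for f in('w4','w5','w7','w8','w9','w10'):
    c=dict(np.load(f+'.npz'));R=Rot.from_rotvec(c['tr']).as_matrix();print(f,'toolx deg',np.degrees(R[:2,0]).round(2),'pitch along tool z',np.degrees(R[2,2]).round(2),'roll',np.degrees(R[2,1]).round(2),'yaw',np.degrees(np.arctan2(R[1,1],R[0,1]))+90)
c=snap('scene','s10');t=cv2.imread('pics/s10.png');cv2.imwrite('pics/s10z.png',cv2.resize(t[120:240,300:420],(600,600),interpolation=cv2.INTER_CUBIC))
E
```

```text
w4 toolx deg [-0.03  0.04] pitch along tool z 0.01 roll -0.05 yaw 23.664950820182256
w5 toolx deg [ 0.13 -0.06] pitch along tool z -0.1 roll 0.11 yaw 23.701688492884855
w7 toolx deg [-0.04  0.02] pitch along tool z 0.03 roll -0.03 yaw 13.314375111275865
w8 toolx deg [ 0.01 -0.  ] pitch along tool z -0.01 roll 0.0 yaw 13.313336689817646
w9 toolx deg [-0.22 -0.01] pitch along tool z 0.21 roll -0.04 yaw 13.326160864865784
w10 toolx deg [-0.38 -0.01] pitch along tool z 0.37 roll -0.08 yaw 13.340302663326284
```

View pics/s10z.png

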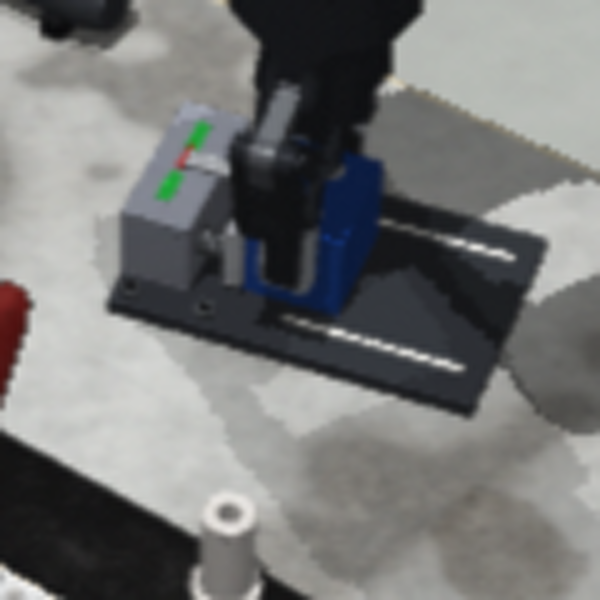

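```bash
sed -e "s/^c=snap('wrist',sys.argv\[1\]);//" idx.py > idx2.py; sed -i "s/^s=.*//;s/^f=.*/a=np.radians(13.3)/" idx2.py; for f in w7 w8 w9 w10; do echo $f;python3 idx2.py $f; done
```

```text
w7
green 1831 rows 101 121 fx 0.0738 0.0798 mean [0.0768 0.0021 0.006 ]
red 183 rows 142 147 fx 0.0652 0.0667 mean [0.0659 0.0022 0.009 ]
w8
green 1866 rows 141 160 fx 0.0615 0.0672 mean [0.0643 0.0007 0.0083]
red 228 rows 179 185 fx 0.0538 0.0556 mean [0.0547 0.0006 0.0113]
w9
green 1876 rows 160 179 fx 0.0553 0.0613 mean [0.0583 0.0006 0.0082]
red 216 rows 179 185 fx 0.0538 0.0556 mean [0.0546 0.0006 0.0112]
w10
green 1869 rows 171 189 fx 0.0522 0.0581 mean [0.0552 0.0006 0.0082]
red 234 rows 180 186 fx 0.0535 0.0554 mean [0.0545 0.0006 0.0112]
```

Call:
play_rows(
  deltas=[
    {"x":0.9,"y":0.2,"z":0.2,"wx":0,"wy":0,"wz":0,"fingers":0.3},
    {"x":0.9,"y":0.2,"z":0.2,"wx":0,"wy":0,"wz":0,"fingers":0.3},
    {"x":0.9,"y":0.2,"z":0.2,"wx":0,"wy":0,"wz":0,"fingers":0.3},
    {"x":0.9,"y":0.2,"z":0.2,"wx":0,"wy":0,"wz":0,"fingers":0.3},
    {"x":0.9,"y":0.2,"z":0.2,"wx":0,"wy":0,"wz":0,"fingers":0.3},
    {"x":0.9,"y":0.2,"z":0.2,"wx":0,"wy":0,"wz":0,"fingers":0.3},
  ],
)

```text
time: 12.98
tool_pos: [0.5891, -0.2878, 0.0378]
tcp_rot: [2.091, 0.246, -2.106]
wrist_force: [-13.5, -4.6, 8.9]
width: 0.573
```

```bash
python3 idx.py w11; python3 - <<'E'
from h import *
snap('top','t11');t=cv2.imread('pics/t11.png');cv2.imwrite('pics/t11z.png',cv2.resize(t[180:310,270:450],(720,520),interpolation=cv2.INTER_CUBIC))
E
```

```text
12.975 [ 0.5891 -0.2878  0.0378] [-13.51  -4.56   8.87] [-0.81  1.88 -0.1 ] 0.5734798042203815
push 14.194108115613307
green 1876 rows 172 191 fx 0.0517 0.0577 mean [0.0547 0.0006 0.0082]
red 230 rows 180 185 fx 0.0539 0.0554 mean [0.0545 0.0006 0.0112]
```

View pics/t11z.png

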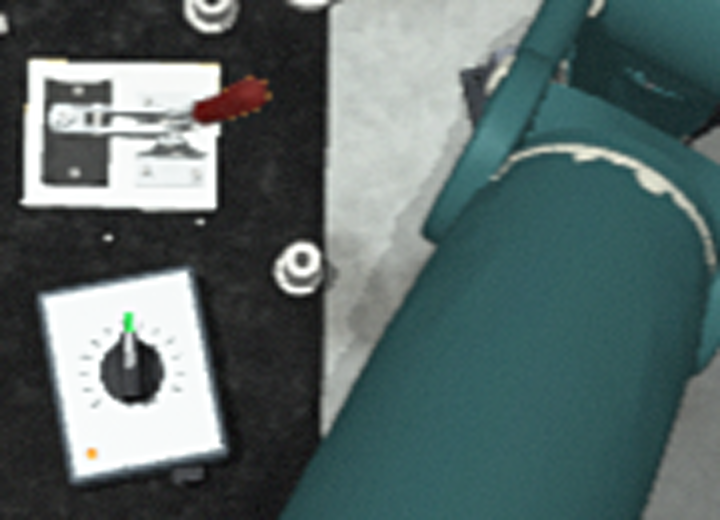

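View pics/w11.png

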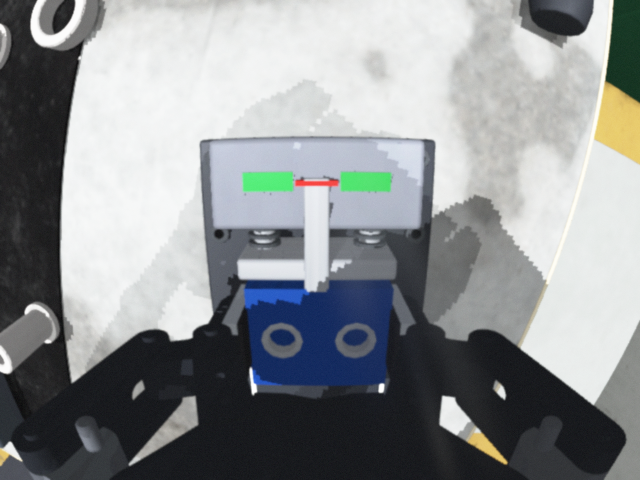

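The red index sits mid-field at about 10.8 mm, the block is square and steady against the stop, and the dial pointer is on its mark. I'm handing the job in.

```bash
python3 -c "
from workcell import finish_job
print(finish_job())"
```

```text
the job is handed in; nothing more can be done
None
```

The dial is on the green mark, and the arm is holding the block against the stop with the red index in the green field. I handed the job in at about 13 s.

- **Dial:** I turned it 32° clockwise. After I let go, the top camera showed the white pointer on the green mark, and it had not moved in the last picture. My four estimates of the mark's direction spread from 2° to 7°, and I used about 5°. The final alignment was judged from the images.
- **Block:** I gripped it by its two ends, lowered it onto the base plate between the white lines, and pushed it against the sprung stop with its holes side by side along the stop. It sits about 0.6 mm off the centre line, and its heading matches the fixture's to within my line measurements (about half a degree).
- **Push:** The index reads about 10.8 mm, or 10.8 N, mid-field and well short of the end of travel. It is held at an 80 N grip.
- **One disagreement:** The wrist force along the push was 14.2 N, more than the index shows. I put the difference down to the block's friction on the plate, because it is pressed down with about 9 N. Under that load the tool also leans about 0.4°.
- **Other parts:** I did not touch them, and the ones visible in the last pictures are where they were.

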